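# Fetch the tea caddy from behind the sliding door

### The arm

A 7-joint arm with a two-finger parallel gripper is mounted at the origin on the work surface. World frame = base frame: x ahead of the robot, y to its left, z up, the work surface at z = 0. Lengths are in m, angles in rad, forces in N, time in s.
With the tool pointing down it reaches from about 0.425 to 0.925 m from the base axis. Payload 6.8 kg.
Tool frame: the origin (TCP) lies at the very end of the fingers, on their centre line; the grasp point (between the pads) lies 19 mm behind it; z points along the fingers, y is the line along which they close (so a half turn about z gives the same grasp; the last joint's range is limited). The gripper opens to 85 mm and grips with 20 to 120 N. Pads are 22 mm wide; open, the fingers measure 114 mm over their backs; the gripper's body (76 mm by 85 mm) begins 54 mm behind the grasp point. The pads swing forward as they close: fully open they stand 13 mm farther back than shut.
Start: joints at [-1.261, 0.477, 0.022, 1.555, -0.011, 1.109, -0.083], TCP at [0.274, 0.617, 0.231] pointing down, gripper open.
Joint ranges: [-2.96, 2.96], [-0.34, 2.1], [-1.41, 1.46], [0.24, 2.44], [-1.37, 4.51], [0.17, 1.92], [-2.96, 2.96]. Speed limits (rad/s): [2.39, 2.39, 3.14, 3.14, 3.14, 3.14, 3.14].

### API

Orientations are given as a unit quaternion [w, x, y, z].
In Python, from station import readout, viewer, bot gives the robot as it stands. The module is installed in compiled form; this text tells all that it offers.
- The arm moves only by the shell command python3 -m handwheel 'ROWS' [FORCE]. ROWS is JSON, a list of rows, each a list of 3 entries, a list of its own where there are three numbers: the shift along the tool's x, y, z in mm, then the turn, a rotation vector about the tool's x, y, z in degrees, then the gripper command: -1 is fully open, 1 is shut, values between are in proportion. In form: [[[x, y, z], [ax, ay, az], grip], ...]. A call has 1 to 20 rows; each row is the pose to reach, as a shift and turn from the pose commanded when the call began, along the tool's axes at that moment; what a row does not reach only later rows make up. A row lasts 1/12 s, in which the tool goes at most 41.7 mm and 7.16 degrees, less where a joint would pass 70% of its speed; a pose out of reach is approached as far as the arm can. A call with a gripper value outside its range is refused whole. The fingers move at their own pace and stop on an object; FORCE is the grip in N (left out, the last holds). Time passes only in rows, so rows that repeat a pose let the fingers close. It gives the time, the measured TCP pose, the force and the opening at its end, in the units of the state.
- readout.get_obs(): the state, without advancing time (a new reading comes with each control period).
- viewer.read_camera(name): name is "scene" or "top"; returns a dict with "frame" (420x560x3 uint8, red, green, blue), "fx", "fy", "cx", "cy" (pixels), "rvec" (rotation vector, rad) and "tvec" (3), from world to camera coordinates, as OpenCV has them. Camera axes: x right, y down, z forward; pixel columns grow to the right and rows downward; lengths in m; the calibration is good to about 2 mm. A picture is of the moment at which its call begins. There is no depth.
- bot.hand_in(): hands the job in, once; it reports no verdict.
Trained networks look in a picture, given as the dict that the camera call returned (one of the last four; its "shot" number tells which), for a name from the list of things; names that differ only in an ending like _2 or _b are one class to them, and where a whole thing is asked for, a point or a joint stands for the part that bears it (a point fixed in the world has none). Each returns a list of dicts, best first, with "score" (0 to 1); they miss things now and then, are a little off and sometimes report something else, mostly with a low value. They report only what shows in the picture. A call takes as long as a camera call. They do not tell look-alikes from the thing itself.
- viewer.search_frame(picture, target): "rect" ([centre column, centre row, width, height] in pixels, round what is visible of it).
- viewer.outline_of(picture, target): "mask" (420x560 bool, what is visible of it) and "rect" ([centre column, centre row, width, height] in pixels, round what is visible of it).
The state is a dict: "t": time; "q": joint angles; "joint_vel": joint speeds; "joint_torque": joint torques, N m; "eef_pos": TCP position; "tool_rot": TCP orientation; "contact_force": force on the tool from outside, world axes, zero at the start; "torque": the same for the moment, N m; "gripper_width": opening from 0.0 (shut) to 1.0 (fully open).
Only numpy, scipy, OpenCV 4.12 (cv2) and the standard library are available. Lean on these libraries where they do the work, as an engineer would, in place of code of your own. Each camera call takes 0.05 s, during which the arm holds its last target. There are 200 camera calls.

### The job

Slide open the clear door over the round tea caddy in the wooden tea case, lift the caddy out and set it down gently, upright and wholly on the round wooden board, let go of it, then slide that door fully shut again. Leave the square sugar jar, the teapot and the mug where they are, and do not leave the other door open.

Things in the scene. Friction and masses are not known exactly. Their poses are not given: they have to be found in the camera images.
- case: Low fixed wooden tea case, 180 (its x) by 320 mm (y), open-topped under two clear sliding doors. Origin: centre of its underside; at yaw 0 x points away from the robot, y to its left. Long walls 112 mm high, end walls 92 mm, 10 mm thick. Inner floor at 10 mm, 160 mm wide in x; a divider at y = 0 makes a left (+y) and a right (-y) compartment, each 147 mm long in y.
- door_left (a joint): Left door, a flat clear pane 94 to 99 mm above the table. 0 = shut over the left compartment (case y -8 to 150 mm); grows to 0.105 m (stop) as it slides to -y, beneath the right door and so leaves y = 45 to 150 mm clear. Starts up to 20 mm open. Slides with about 2 N, stays where left. Its tab meets the right door's edge if both are opened far.
- door_right (a joint): Right door, a flat clear pane 101 to 106 mm above the table, on the upper track. 0 = shut over the right compartment (case y 8 to -150 mm); grows to 0.105 m (stop) as it slides to +y, above the left door and so leaves y = -150 to -45 mm clear. Starts up to 20 mm open. Slides with about 2 N, stays where left.
- door_left_tab (a point): Centre of the left door's upright wooden tab: a block 30 mm along the case's x, 12 mm along its y, standing 26 mm above the door (99 to 125 mm above the table), its centre 10 mm from the door's outer edge (case y = 140 mm when shut). It moves with the door. Pinch it along the case's x, or push its side.
- door_right_tab (a point): Centre of the same kind of tab on the right door (from 106 to 132 mm above the table, case y = -140 mm when shut); it moves with the door.
- caddy_center (a point): Round tea caddy: white ceramic cylinder with a flat ceramic lid, fast on it; diameter 58 mm, height 80 mm, 0.2 to 0.4 kg. The point is its centre, 40 mm up; z along its axis. Stands loose on the floor of either compartment (top 90 mm above the table), 84 to 100 mm from the case's middle along y, within 10 mm of it along x: room for fingers on its -x and +x sides.
- sugar_center (a point): Square sugar jar, 58 x 58 x 80 mm, same white ceramic with a flat lid, standing loose in the other compartment. The point is its centre, 40 mm up. Must stay.
- board_top (a point): Centre of the top face of a round wooden board lying fixed on the table, diameter 130 mm, 10 mm thick.
- teapot: White teapot, 128 mm diameter, 129 mm high, spout along its +x to 111 mm, wooden handle folded flat to its -x to 90 mm. Origin: centre of its underside. Loose, must stay.
- mug: Glass mug, 76 mm diameter, 90 mm high, handle towards its +y. Origin: centre of its underside. Loose, must stay.
There are look-alikes about, which are no part of the job. What is shaped like the part that bears board_top but purple or turquoise is not meant.

How it is judged:
On the way, in this order (a step that is already met when the one before it is completed fails the run):
1. the door over the caddy is slid open (at least 70 mm) (((y of sugar_center in the frame of case below 0 m and value of joint door_left above 0.07 m) or (not (y of sugar_center in the frame of case below 0 m) and value of joint door_right above 0.07 m))), for 0.1 s.
2. the caddy stands upright on the board, released (horizontal distance between caddy_center and board_top below 0.036 m and height (world z) of caddy_center between 0.044 and 0.056 m and angle between caddy_center's own z axis and vertical below 0.1 rad and linear speed of caddy below 0.03 m/s and contact force between the fingers and caddy below 0.1 N), for 0.2 s.
At the end, for the whole second after the job is handed in: The caddy stands upright (within 0.1 rad), at rest and released, wholly on the board (centre within 36 mm of the board's centre); the door of the compartment it came from is shut (within 12 mm) and the other door is open by less than 30 mm (all of step 2 and ((y of sugar_center in the frame of case below 0 m and value of joint door_left below 0.012 m and value of joint door_right below 0.03 m) or (not (y of sugar_center in the frame of case below 0 m) and value of joint door_right below 0.012 m and value of joint door_left below 0.03 m))); the robot touches nothing.
It fails at once if the sugar jar is shifted by more than 20 mm (distance of sugar_center from where it was at the start of the episode above 0.02 m).
It fails at once if the teapot is shifted by more than 20 mm (distance of teapot from where it was at the start of the episode above 0.02 m).
It fails at once if the mug is shifted by more than 20 mm (distance of mug from where it was at the start of the episode above 0.02 m).
It fails at once if the caddy is dropped or thrown (faster than 0.55 m/s with no finger on it) (linear speed of caddy above 0.55 m/s and contact force between the fingers and caddy below 0.1 N).
It also fails if it takes over 61 s, if anything falls off the work surface, if the arm or the gripper's body presses on something with over 40 N, if the wrist force passes 120 N, or if a joint passes its speed limit or range.

## Working session

There is one attempt and no reset: what is moved stays moved. The work goes in short steps, Python scripts to look and compute and a shell command to move; the robot and the scene stay as the last step left them, time stands still between calls to the robot, and variables do not carry over. Pictures are saved under pics/ and viewed, on a budget of 10 in all, crops included, one or two more only if the job needs it, and the job is handed in when it is done.

```bash
mkdir -p pics; cat > h.py <<'E'
import numpy as np,cv2
from station import readout,viewer,bot
from scipy.spatial.transform import Rotation as R
def cam(n):
    return viewer.read_camera(n)
def save(p,f,rect=None,scale=1):
    im=p["frame"][:,:,::-1]
    if rect: a,b,c,d=rect; im=im[b:d,a:c]
    cv2.imwrite(f,cv2.resize(im,None,fx=scale,fy=scale,interpolation=cv2.INTER_CUBIC))
def K(p): return np.array([[p["fx"],0,p["cx"]],[0,p["fy"],p["cy"]],[0,0,1.]])
def ray(p,uv,z):
    Rm=R.from_rotvec(np.ravel(p["rvec"])).as_matrix();t=np.ravel(p["tvec"])
    d=Rm.T@np.linalg.inv(K(p))@np.array([uv[0],uv[1],1.]);c=-Rm.T@t
    return c+d*(z-c[2])/d[2]
def proj(p,X):
    return cv2.projectPoints(np.array(X,float).reshape(-1,3),np.ravel(p["rvec"]),np.ravel(p["tvec"]),K(p),None)[0].reshape(-1,2)
E
python3 - <<'E'
from h import *
o=readout.get_obs();print(o["t"],o["eef_pos"],o["tool_rot"],o["gripper_width"])
for n in("top","scene"):
    p=cam(n);save(p,f"pics/{n}0.png",None,1.4)
    print(n,-R.from_rotvec(np.ravel(p["rvec"])).as_matrix().T@np.ravel(p["tvec"]))
    for k in("case","door_left","door_right","door_left_tab","door_right_tab","caddy_center","sugar_center","board_top","teapot","mug"):
        try: print(k,[(np.round(d["rect"]).tolist(),round(d["score"],2)) for d in viewer.search_frame(p,k)[:4]])
        except Exception as e: print(k,e)
E
```

```text
0.0 [0.27362586 0.61638906 0.23030589] [-1.36151932e-04  2.07377544e-01  9.78260535e-01 -9.28570816e-04] 1.0007251270993935
top [ 0.27408264 -0.12122141  1.31278027]
case [([170.0, 197.0, 143.0, 88.0], 0.95)]
door_left [([137.0, 189.0, 54.0, 64.0], 0.56)]
door_right [([192.0, 194.0, 69.0, 66.0], 0.8)]
door_left_tab []
door_right_tab [([192.0, 196.0, 72.0, 67.0], 0.9)]
caddy_center []
sugar_center []
board_top [([346.0, 223.0, 48.0, 46.0], 0.68), ([286.0, 205.0, 48.0, 49.0], 0.62), ([431.0, 195.0, 48.0, 33.0], 0.42)]
teapot [([365.0, 132.0, 55.0, 75.0], 0.93)]
mug [([431.0, 197.0, 45.0, 33.0], 0.57)]
scene [ 1.3728086  -0.44207936  0.87066046]
case [([370.0, 205.0, 116.0, 84.0], 0.75)]
door_left [([393.0, 185.0, 50.0, 31.0], 0.9), ([369.0, 204.0, 118.0, 81.0], 0.54)]
door_right [([352.0, 192.0, 64.0, 39.0], 0.73), ([227.0, 238.0, 45.0, 32.0], 0.19)]
door_left_tab [([396.0, 186.0, 54.0, 30.0], 0.59)]
door_right_tab [([351.0, 192.0, 69.0, 38.0], 0.72)]
caddy_center [([219.0, 279.0, 61.0, 72.0], 0.5), ([370.0, 205.0, 121.0, 77.0], 0.34)]
sugar_center []
board_top [([278.0, 236.0, 44.0, 32.0], 0.6)]
teapot [([219.0, 278.0, 60.0, 75.0], 0.69), ([351.0, 192.0, 70.0, 39.0], 0.36)]
mug [([148.0, 262.0, 42.0, 41.0], 0.56)]
```

View pics/top0.png

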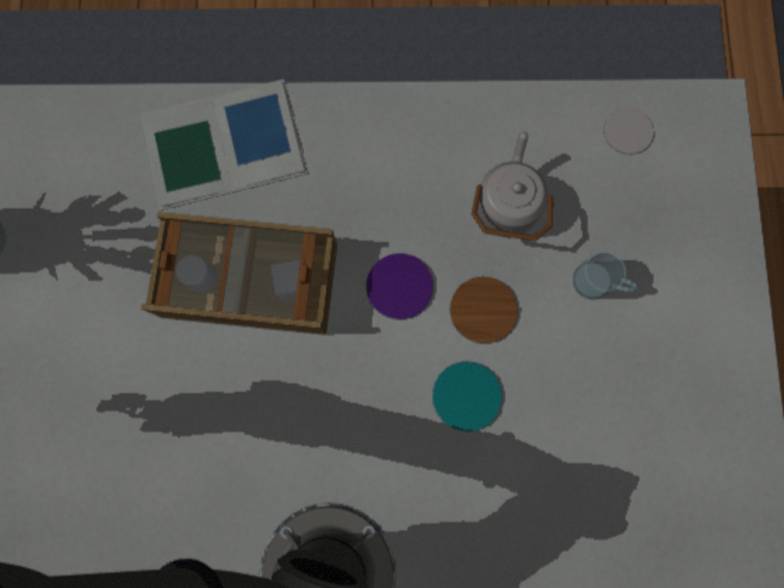

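View pics/scene0.png

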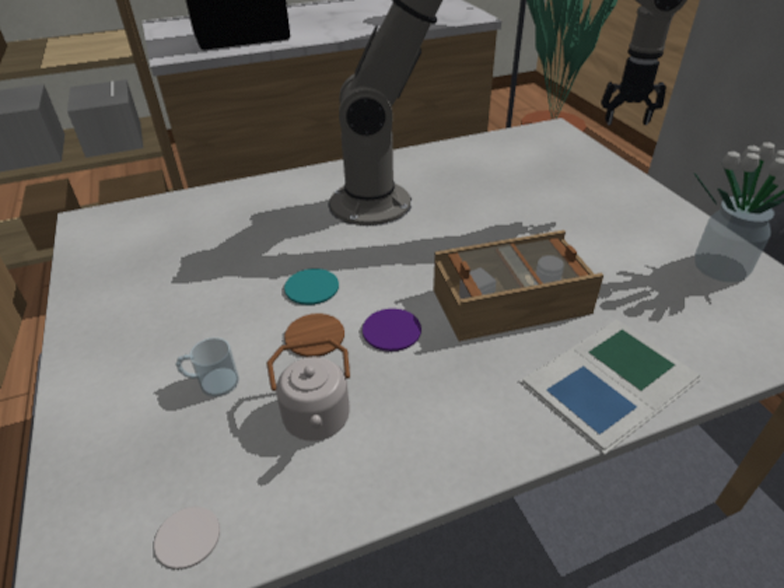

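The top view (pixels of the 1.4x image) shows the case at (240,272). The round caddy is in the left compartment at (192,272) and the square jar in the right one at (287,278). Three discs match the board's shape: purple (400,286), turquoise (468,396) and plain wood (484,310). The wooden one fits the description, so I'll confirm it in a crop.

```bash
python3 - <<'E'
from h import *
p=cam("top");save(p,"pics/crop1.png",(95,140,385,290),2.75)
m=viewer.outline_of(p,"board_top")
for d in m[:4]:
    ys,xs=np.nonzero(d["mask"]);print(d["score"],xs.mean(),ys.mean(),p["frame"][d["mask"]].mean(0),ray(p,(xs.mean(),ys.mean()),.01),ray(p,d["rect"][:2],.01))
for k in("teapot","mug"):
    d=viewer.search_frame(p,k)[0];print(k,ray(p,d["rect"][:2],.06))
E
```

```text
0.94 285.20307354555433 204.00384193194293 [55.87925357 27.17672887 78.06915477] [ 0.52204524 -0.13515526  0.01      ] [ 0.52094869 -0.13621403  0.01      ]
0.82 333.2095777548919 283.10247167868175 [17.19773429 83.28166838 83.42945417] [ 0.31053846 -0.25841132  0.01      ] [ 0.30875354 -0.25676665  0.01      ]
0.76 345.5013206550449 221.04490227152667 [84.45589012 56.43845747 34.53724247] [ 0.4741974  -0.29610438  0.01      ] [ 0.47185179 -0.29976754  0.01      ]
teapot [ 0.699812   -0.35144666  0.06      ]
mug [ 0.52511626 -0.51210383  0.06      ]
```

View pics/crop1.png

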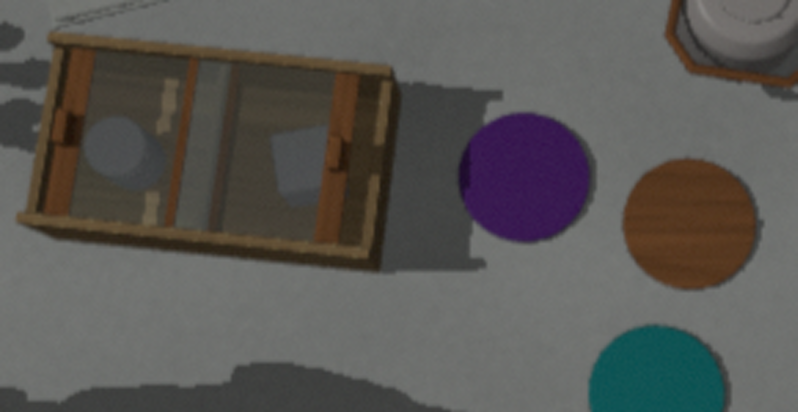

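The crop confirms the wooden disc at (690,223), beside purple (525,177) and turquoise (657,390). The caddy top is at (115,142), the left tab at (66,127) and the right tab at (336,152). Next I fit the case pose from its four top corners.

```bash
python3 - <<'E'
from h import *
from scipy.optimize import least_squares
p=cam("top")
f=lambda x,y:((x+.5)/2.75-.5+95,(y+.5)/2.75-.5+140)
uv=np.array([f(50,34),f(398,68),f(376,257),f(18,218)])
C=np.array([[.09,.16],[.09,-.16],[-.09,-.16],[-.09,.16]])
def W(s,c,z): 
    a=R.from_euler("z",s[2]).as_matrix()[:2,:2]; return np.c_[np.atleast_2d(c)@a.T+s[:2],np.full(len(np.atleast_2d(c)),z)]
r=least_squares(lambda s:(proj(p,W(s,C,.112))-uv).ravel(),[.5,.2,0])
s=r.x;print("case",s,np.degrees(s[2]),r.fun.round(1))
inv=lambda P:(R.from_euler("z",-s[2]).as_matrix()@(P-np.r_[s[:2],0]))[:2]
for n,c,z in(("caddy",(114,141),.09),("ltab",(67,127),.125),("rtab",(337,152),.132),("sugar",(301,163),.09)):
    P=ray(p,f(*c),z);print(n,P,"case:",inv(P))
o=readout.get_obs();A=R.from_quat(np.r_[o["tool_rot"][1:],o["tool_rot"][0]]);print(A.as_matrix().round(3))
E
```

```text
case [ 0.53662873  0.15074661 -0.11129021] -6.376459065078137 [ 1.1 -1.2 -0.5 -1.1 -1.2  0.6  0.6  1.6]
caddy [0.54394797 0.24493361 0.09      ] case: [-0.00318651  0.09441721]
ltab [0.54951624 0.27747793 0.125     ] case: [-0.00126708  0.12737861]
rtab [0.52288026 0.0327126  0.132     ] case: [-0.00055449 -0.11883071]
sugar [0.52164989 0.07124801 0.09      ] case: [-0.00605701 -0.08067034]
[[-0.914  0.406 -0.   ]
 [ 0.406  0.914  0.   ]
 [ 0.     0.    -1.   ]]
```

```bash
cat >> h.py <<'E'
CASE=np.array([0.5366,0.1507,-0.1113])
def c2w(x,y,z): return R.from_euler("z",CASE[2]).as_matrix()@np.array([x,y,0])+np.r_[CASE[:2],z]
def rel(P):
    o=readout.get_obs();q=o["tool_rot"];A=R.from_quat(np.r_[q[1:],q[0]])
    return (A.inv().apply(np.array(P)-o["eef_pos"])*1000).round(1)
def st():
    o=readout.get_obs();q=o["tool_rot"];M=R.from_quat(np.r_[q[1:],q[0]]).as_matrix()
    l=R.from_euler("z",-CASE[2]).apply(o["eef_pos"]-np.r_[CASE[:2],0])
    print("t",round(o["t"],2),"w",o["eef_pos"].round(4),"case",l.round(4),"yawY",np.degrees(np.arctan2(M[1,1],M[0,1])).round(2),"F",np.round(o["contact_force"],1),"g",round(o["gripper_width"],3))
E
python3 -c "
from h import *
st();print(rel(c2w(-.001,.153,.19)))"
```

```text
t 1.35 w [0.2739 0.6169 0.2313] case [-0.3129  0.4342  0.2313] yawY 66.06 F [-0.1  0.4 -0. ] g 1.002
[-382.2 -174.    41.3]
```

```bash
python3 -m handwheel '[[[-30,-14,3],[0,0,6],1],[[-60,-28,6],[0,0,12],1],[[-90,-42,9],[0,0,18],1],[[-120,-56,12],[0,0,24],1],[[-150,-69,15],[0,0,30],1],[[-180,-83,18],[0,0,36],1],[[-210,-96,21],[0,0,42],1],[[-240,-110,24],[0,0,48],1],[[-270,-124,28],[0,0,54],1],[[-300,-138,31],[0,0,60],1],[[-330,-152,34],[0,0,66],1],[[-360,-165,38],[0,0,72.4],1],[[-382,-174,41],[0,0,72.4],1],[[-382,-174,41],[0,0,72.4],1],[[-382,-174,41],[0,0,72.4],1]]'; python3 -c "
from h import *
st();print(rel(c2w(-.001,.153,.111)))
p=cam('top');save(p,'pics/a1.png',(95,140,275,250),4)"
```

```text
t: 2.6
eef_pos: [0.5534, 0.3012, 0.1902]
tool_rot: [0.0, 0.746, 0.666, -0.0]
contact_force: [-0.6, 1.0, -0.3]
gripper_width: 0.002
t 2.6 w [0.5534 0.3012 0.1902] case [0.     0.1514 0.1902] yawY -6.52 F [-0.6  1.  -0.3] g 0.002
[ 1.6 -1.  79.2]
```

View pics/a1.png

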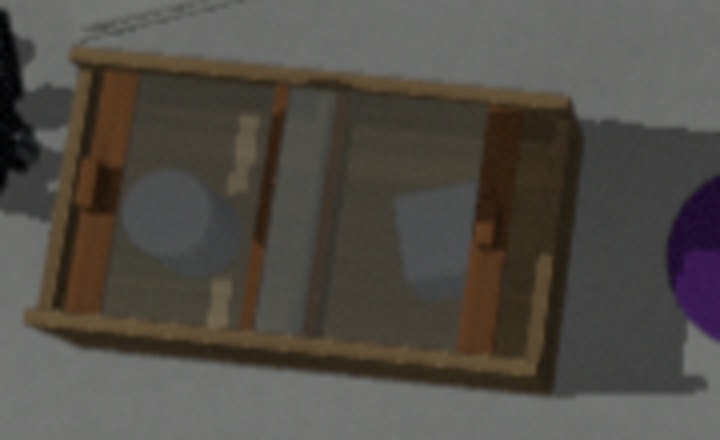

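The crop shows the left tab's top at (88,182); the darker patch beside it is its −y side face. So the tab lies farther out than I first measured, and I'll recompute.

```bash
python3 - <<'E'
from h import *
from scipy.optimize import least_squares
p=cam("top")
f=lambda x,y:((x+.5)/4-.5+95,(y+.5)/4-.5+140)
uv=np.array([f(72,47),f(575,97),f(538,374),f(25,315)])
C=np.array([[.09,.16],[.09,-.16],[-.09,-.16],[-.09,.16]])
def W(s): 
    a=R.from_euler("z",s[2]).as_matrix()[:2,:2]; return np.c_[C@a.T+s[:2],np.full(4,.112)]
r=least_squares(lambda s:(proj(p,W(s))-uv).ravel(),[.5,.2,0]);s=r.x;print(s,r.fun.round(1))
inv=lambda P:(R.from_euler("z",-s[2]).as_matrix()@(P-np.r_[s[:2],0]))[:2]
for n,c,z in(("caddy",(168,213),.09),("ltab",(88,182),.125),("rtab",(486,233),.132)):
    P=ray(p,f(*c),z);print(n,P,"case:",inv(P))
E
```

```text
[ 0.53782998  0.15325547 -0.11678627] [ 0.6 -1.2 -0.3 -0.7 -0.1  0.5 -0.2  1.3]
caddy [0.53893414 0.24344894 0.09      ] case: [-0.00941279  0.08970775]
ltab [0.55144832 0.28358869 0.125     ] case: [-0.00166097  0.13103224]
rtab [0.51558934 0.03529671 0.132     ] case: [-0.00834447 -0.11974675]
```

```bash
python3 -m handwheel '[[[12,-2,20],[0,0,0],1],[[12,-2,50],[0,0,0],1],[[12,-2,78],[0,0,0],1],[[12,-2,78],[0,0,0],1],[[4,-2,78],[0,0,0],1],[[-4,-2,78],[0,0,0],1],[[-12,-2,78],[0,0,0],1],[[-20,-2,78],[0,0,0],1]]'; python3 -c "
from h import *
st()
p=cam('top');save(p,'pics/a2.png',(60,110,275,260),3)"
```

```text
t: 3.37
eef_pos: [0.5488, 0.2834, 0.1142]
tool_rot: [-0.0, 0.745, 0.667, 0.002]
contact_force: [-1.0, 2.6, 1.7]
gripper_width: 0.001
t 3.37 w [0.5488 0.2834 0.1142] case [-0.0026  0.1332  0.1142] yawY -6.34 F [-1.   2.6  1.7] g 0.001
```

View pics/a2.png

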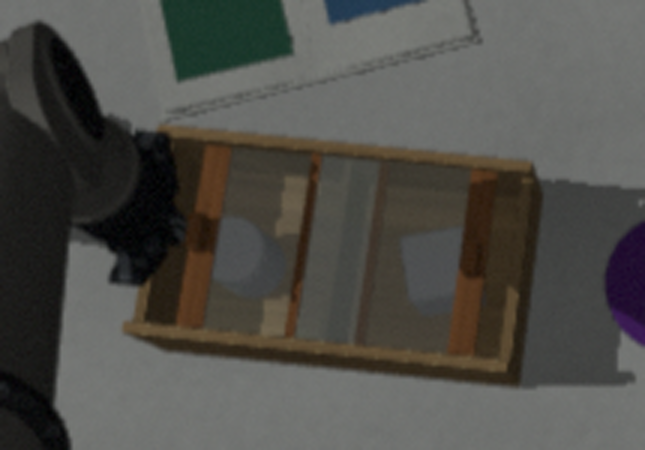

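The closed fingers are pushing the tab from its +y side and the door has moved. I'll keep pushing.

```bash
python3 -m handwheel '[[[-10,0,0],[0,0,0],1],[[-20,0,0],[0,0,0],1],[[-30,0,0],[0,0,0],1],[[-40,0,0],[0,0,0],1],[[-48,0,0],[0,0,0],1],[[-56,0,0],[0,0,0],1],[[-62,0,0],[0,0,0],1],[[-68,0,0],[0,0,0],1],[[-73,0,0],[0,0,0],1],[[-76,0,0],[0,0,0],1]]'; python3 -c "
from h import *
st()"
```

```text
t: 4.25
eef_pos: [0.54, 0.2082, 0.1124]
tool_rot: [-0.0, 0.745, 0.667, 0.001]
contact_force: [1.9, 8.0, -2.5]
gripper_width: -0.001
t 4.25 w [0.54   0.2082 0.1124] case [-0.003   0.0576  0.1124] yawY -6.35 F [ 1.9  8.  -2.5] g -0.001
```

```bash
python3 -m handwheel '[[[-3,0,0],[0,0,0],1],[[-5,0,0],[0,0,0],1],[[-5,0,0],[0,0,0],1],[[8,0,-2],[0,0,0],1],[[10,0,-40],[0,0,0],-1],[[60,0,-80],[0,0,0],-1],[[100,-20,-120],[0,0,0],-1],[[130,-40,-120],[0,0,0],-1],[[160,-60,-120],[0,0,0],-1],[[160,-60,-120],[0,0,0],-1]]'; python3 -c "
from h import *
st()
p=cam('top');save(p,'pics/a3.png',(75,130,275,260),4)
d=viewer.outline_of(p,'caddy_center');print([(x['rect'],x['score']) for x in d[:3]])"
```

```text
t: 5.08
eef_pos: [0.495, 0.3785, 0.2333]
tool_rot: [-0.001, 0.743, 0.669, 0.0]
contact_force: [-0.2, 0.9, -0.3]
gripper_width: 0.843
t 5.08 w [0.495  0.3785 0.2333] case [-0.0666  0.2218  0.2333] yawY -6.06 F [-0.2  0.9 -0.3] g 0.843
[([140.2, 197.3, 31.7, 24.5], 0.96)]
```

View pics/a3.png

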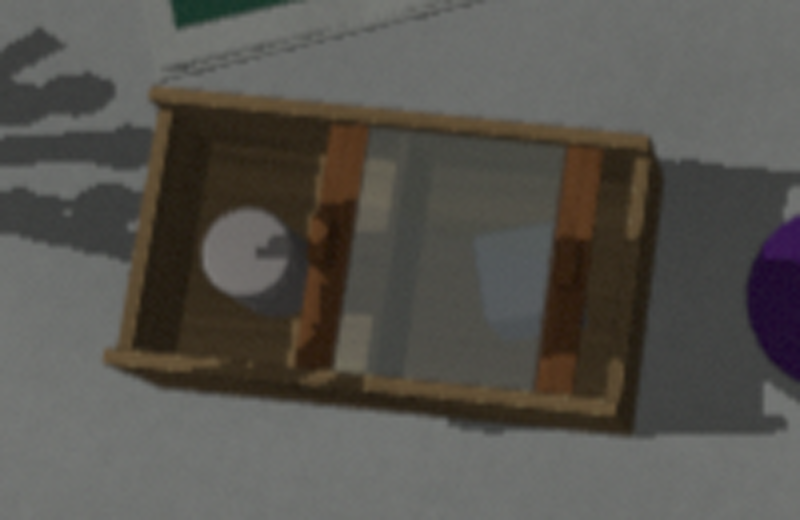

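The door is open, and the caddy's top disc is clear (left edge 201, top edge 206 in this crop). Now I'll measure the disc.

```bash
python3 - <<'E'
from h import *
p=cam("top");d=viewer.outline_of(p,"caddy_center")[0]["mask"]
r=p["fx"]*.029/1.22;print("r px",r)
g=cv2.GaussianBlur(p["frame"],(0,0),.7).min(2).astype(float)
# bright disc fit: maximise inside-outside contrast on left/upper arc
best=max(((sum(g[int(round(v+(r-1.3)*np.sin(a))),int(round(u+(r-1.3)*np.cos(a)))]-g[int(round(v+(r+1.3)*np.sin(a))),int(round(u+(r+1.3)*np.cos(a)))] for a in np.radians(np.arange(90,330,6))),u,v) for u in np.arange(131,142,.25) for v in np.arange(187,199,.25)))
print(best);P=ray(p,best[1:],.09);print(P)
f=lambda x,y:((x+.5)/4-.5+75,(y+.5)/4-.5+130);print(f(201,0),f(0,206),"view-based",ray(p,(f(201,0)[0]+r,f(0,206)[1]+r),.09))
st();print(rel([P[0],P[1],.16]),rel([P[0],P[1],.045]))
E
```

```text
r px 11.689693312999102
(np.float64(2451.0), np.float64(136.0), np.float64(193.0))
[0.53862274 0.24502503 0.09      ]
(124.875, 129.625) (74.625, 181.125) view-based [0.53909247 0.24361004 0.09      ]
t 5.28 w [0.4971 0.373  0.2316] case [-0.0639  0.2165  0.2316] yawY -6.27 F [-0.6 -0.9  0. ] g 0.999
[-122.5   55.3   71.8] [-122.2   55.4  186.8]
```

```bash
python3 -m handwheel '[[[-30,14,10],[0,0,0],-1],[[-60,28,20],[0,0,0],-1],[[-90,42,40],[0,0,0],-1],[[-122,55,60],[0,0,0],-1],[[-122,55,70],[0,0,0],-1],[[-122,55,70],[0,0,0],-1]]';python3 -c "
from h import *
st();print(rel([.539,.2445,.047]))"
```

```text
t: 5.78
eef_pos: [0.5385, 0.2398, 0.1596]
tool_rot: [0.0, 0.748, 0.664, -0.003]
contact_force: [-0.6, -0.3, 0.1]
gripper_width: 1.001
t 5.78 w [0.5385 0.2398 0.1596] case [-0.008   0.0887  0.1596] yawY -6.8 F [-0.6 -0.3  0.1] g 1.001
[  5.4   0.4 112.5]
```

```bash
python3 -m handwheel '[[[4,0,30],[0,0,0],-1],[[4,0,60],[0,0,0],-1],[[4,0,85],[0,0,0],-1],[[4,0,100],[0,0,0],-1],[[4,0,112],[0,0,0],-1],[[4,0,112],[0,0,0],-1]]';python3 -c "
from h import *
st()"
```

```text
t: 6.28
eef_pos: [0.5416, 0.2499, 0.0501]
tool_rot: [0.001, 0.745, 0.667, 0.001]
contact_force: [4.8, -0.5, -3.9]
gripper_width: 0.999
t 6.28 w [0.5416 0.2499 0.0501] case [-0.0061  0.0992  0.0501] yawY -6.39 F [ 4.8 -0.5 -3.9] g 0.999
```

```bash
python3 -m handwheel '[[[0,0,0],[0,0,0],-1],[[0,0,0],[0,0,0],-1],[[0,0,0],[0,0,0],-1]]';python3 -c "
from h import *
st();st();p=cam('top');st();save(p,'pics/a4.png',(75,130,275,260),4)"
```

```text
t: 6.53
eef_pos: [0.5407, 0.2502, 0.0513]
tool_rot: [0.0, 0.745, 0.667, 0.001]
contact_force: [4.6, -0.8, -0.3]
gripper_width: 0.997
t 6.53 w [0.5407 0.2502 0.0513] case [-0.007   0.0993  0.0513] yawY -6.35 F [ 4.6 -0.8 -0.3] g 0.997
t 6.53 w [0.5407 0.2502 0.0513] case [-0.007   0.0993  0.0513] yawY -6.35 F [ 4.6 -0.8 -0.3] g 0.997
t 6.58 w [0.5407 0.2502 0.0512] case [-0.007   0.0993  0.0512] yawY -6.35 F [ 4.4 -0.3 -0. ] g 1.0
```

View pics/a4.png

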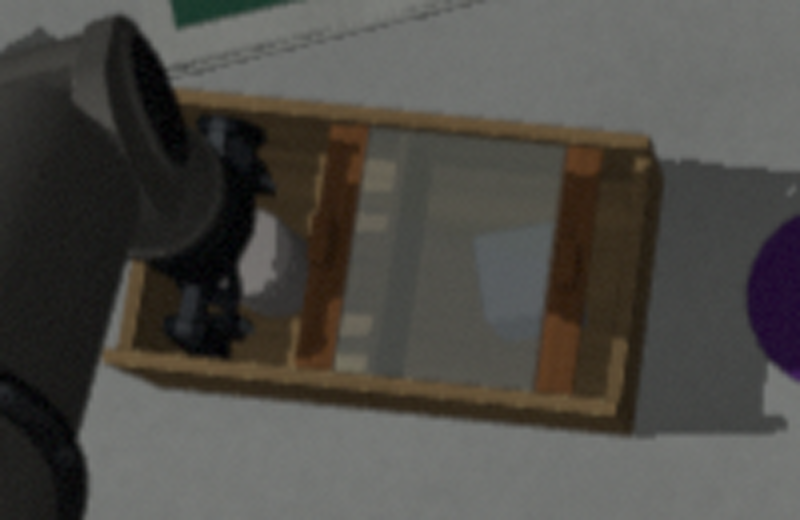

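The fingers straddle the caddy, about 5 mm too far in +y. I'll shift them and grip.

```bash
python3 -m handwheel '[[[-3,0,0],[0,0,0],-1],[[-5,0,2],[0,0,0],-1],[[-5,0,3],[0,0,0],0],[[-5,0,3],[0,0,0],1],[[-5,0,3],[0,0,0],1],[[-5,0,3],[0,0,0],1],[[-5,0,3],[0,0,0],1],[[-5,0,3],[0,0,0],1],[[-5,0,3],[0,0,0],1]]' 45;python3 -c "
from h import *
st()"
```

```text
t: 7.33
eef_pos: [0.5385, 0.2452, 0.0476]
tool_rot: [-0.0, 0.745, 0.667, -0.0]
contact_force: [0.3, 0.6, 5.4]
gripper_width: 0.673
t 7.33 w [0.5385 0.2452 0.0476] case [-0.0086  0.0942  0.0476] yawY -6.32 F [0.3 0.6 5.4] g 0.673
```

```bash
python3 -m handwheel '[[[0,0,-10],[0,0,0],1],[[0,0,-25],[0,0,0],1],[[0,0,-45],[0,0,0],1],[[0,0,-65],[0,0,0],1],[[0,0,-85],[0,0,0],1],[[0,0,-105],[0,0,0],1],[[0,0,-125],[0,0,0],1],[[0,0,-140],[0,0,0],1],[[0,0,-155],[0,0,0],1],[[0,0,-160],[0,0,0],1],[[0,0,-160],[0,0,0],1],[[0,0,-160],[0,0,0],1]]';python3 -c "
from h import *
st();print(rel([.4735,-.297,.17]))
p=cam('scene');save(p,'pics/s1.png',(150,80,500,330),2)"
```

```text
t: 8.33
eef_pos: [0.538, 0.2449, 0.2065]
tool_rot: [-0.0, 0.745, 0.667, -0.001]
contact_force: [-0.9, 0.3, -4.3]
gripper_width: 0.668
t 8.33 w [0.538  0.2449 0.2065] case [-0.0091  0.0938  0.2065] yawY -6.32 F [-0.9  0.3 -4.3] g 0.668
[-545.7   -4.4   37. ]
```

View pics/s1.png

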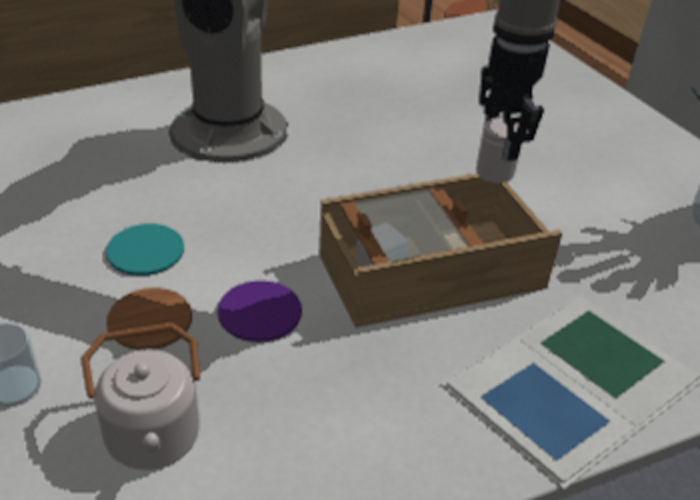

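The caddy is held upright, clear of the case (scene crop, 497,150). I'll carry it over the board.

```bash
python3 -m handwheel '[[[-10,0,0],[0,0,0],1],[[-30,0,0],[0,0,0],1],[[-60,0,0],[0,0,0],1],[[-92,0,0],[0,0,0],1],[[-125,-1,0],[0,0,0],1],[[-158,-1,0],[0,0,0],1],[[-191,-2,0],[0,0,0],1],[[-224,-2,0],[0,0,0],1],[[-257,-2,0],[0,0,0],1],[[-290,-3,0],[0,0,0],1],[[-323,-3,0],[0,0,0],1],[[-356,-3,0],[0,0,0],1],[[-389,-4,5],[0,0,0],1],[[-422,-4,10],[0,0,0],1],[[-455,-4,20],[0,0,0],1],[[-485,-4,30],[0,0,0],1],[[-510,-4,35],[0,0,0],1],[[-530,-4,37],[0,0,0],1],[[-540,-4,37],[0,0,0],1],[[-546,-4,37],[0,0,0],1]]';python3 -m handwheel '[[[0,0,0],[0,0,0],1],[[0,0,0],[0,0,0],1],[[0,0,0],[0,0,0],1]]';python3 - <<'E'
from h import *
st();print(rel([.4735,-.297,.05]))
p=cam('top');save(p,'pics/a5.png',(250,120,450,280),3.5)
for d in viewer.outline_of(p,"caddy_center")[:2]:
    print(d["score"],d["rect"])
E
```

```text
t: 10.05
eef_pos: [0.4732, -0.2989, 0.1697]
tool_rot: [-0.001, 0.746, 0.666, -0.001]
contact_force: [0.8, 1.0, -3.9]
gripper_width: 0.668
t: 10.3
eef_pos: [0.4752, -0.2955, 0.1702]
tool_rot: [-0.0, 0.744, 0.668, 0.0]
contact_force: [1.1, 0.2, -4.8]
gripper_width: 0.669
t 10.3 w [ 0.4752 -0.2955  0.1702] case [-0.0115 -0.4503  0.1702] yawY -6.22 F [ 1.1  0.2 -4.8] g 0.669
[ -1.8  -1.5 120.2]
```

View pics/a5.png

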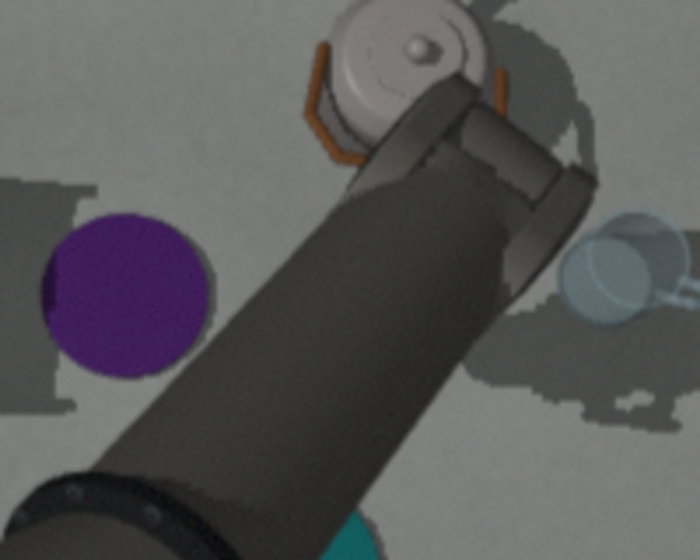

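```bash
python3 -m handwheel '[[[-2,-1,15],[0,0,0],1],[[-2,-1,35],[0,0,0],1],[[-2,-1,55],[0,0,0],1],[[-2,-1,75],[0,0,0],1],[[-2,-1,90],[0,0,0],1],[[-2,-1,102],[0,0,0],1],[[-2,-1,110],[0,0,0],1],[[-2,-1,115],[0,0,0],1],[[-2,-1,118],[0,0,0],1],[[-2,-1,120],[0,0,0],1],[[-2,-1,121],[0,0,0],1],[[-2,-1,121],[0,0,0],1],[[-2,-1,121],[0,0,0],1]]';python3 -c "
from h import *
st()"
```

```text
t: 11.48
eef_pos: [0.4738, -0.2992, 0.0498]
tool_rot: [0.0, 0.745, 0.667, 0.0]
contact_force: [0.4, -0.2, -2.7]
gripper_width: 0.669
t 11.48 w [ 0.4738 -0.2992  0.0498] case [-0.0125 -0.4541  0.0498] yawY -6.34 F [ 0.4 -0.2 -2.7] g 0.669
```

```bash
python3 -m handwheel '[[[0,0,1],[0,0,0],1],[[0,0,1],[0,0,0],1],[[0,0,2],[0,0,0],1],[[0,0,2],[0,0,0],1],[[0,0,2],[0,0,0],1]]';python3 -c "
from h import *
st()"
```

```text
t: 11.9
eef_pos: [0.4737, -0.2991, 0.0477]
tool_rot: [0.0, 0.745, 0.667, 0.0]
contact_force: [-0.3, 0.6, 2.8]
gripper_width: 0.67
t 11.9 w [ 0.4737 -0.2991  0.0477] case [-0.0125 -0.4541  0.0477] yawY -6.34 F [-0.3  0.6  2.8] g 0.67
```

Force z has risen from −2.7 to +2.8 N, so the caddy is on the board. I'll release it and rise straight up.

```bash
python3 -m handwheel '[[[0,0,0],[0,0,0],0.1],[[0,0,0],[0,0,0],-0.3],[[0,0,0],[0,0,0],-1],[[0,0,0],[0,0,0],-1],[[0,0,0],[0,0,0],-1],[[0,0,0],[0,0,0],-1],[[0,0,0],[0,0,0],-1],[[0,0,0],[0,0,0],-1]]';python3 -c "
from h import *
st()"; python3 -m handwheel '[[[0,0,-8],[0,0,0],-1],[[0,0,-20],[0,0,0],-1],[[0,0,-40],[0,0,0],-1],[[0,0,-65],[0,0,0],-1],[[0,0,-95],[0,0,0],-1],[[0,0,-125],[0,0,0],-1],[[0,0,-150],[0,0,0],-1],[[20,0,-160],[0,0,0],1],[[50,0,-160],[0,0,0],1],[[80,0,-160],[0,0,0],1],[[115,0,-160],[0,0,0],1],[[150,0,-160],[0,0,0],1],[[185,0,-160],[0,0,0],1],[[220,0,-160],[0,0,0],1],[[250,0,-160],[0,0,0],1],[[280,0,-160],[0,0,0],1],[[280,0,-160],[0,0,0],1],[[280,0,-160],[0,0,0],1]]';python3 - <<'E'
from h import *
st()
p=cam('top');save(p,'pics/a6.png',(75,120,455,290),2.1)
for d in viewer.outline_of(p,"caddy_center")[:2]:
    print(d["score"],d["rect"])
    print(ray(p,d["rect"][:2],.05))
E
```

```text
t: 12.57
eef_pos: [0.4734, -0.2991, 0.0472]
tool_rot: [-0.0, 0.745, 0.667, -0.0]
contact_force: [-0.1, -0.9, -0.3]
gripper_width: 0.997
t 12.57 w [ 0.4734 -0.2991  0.0472] case [-0.0128 -0.454   0.0472] yawY -6.34 F [-0.1 -0.9 -0.3] g 0.997
t: 14.07
eef_pos: [0.5047, -0.019, 0.2083]
tool_rot: [0.0, 0.744, 0.668, 0.001]
contact_force: [-0.7, -0.0, 0.5]
gripper_width: 0.001
t 14.07 w [ 0.5047 -0.019   0.2083] case [-0.0129 -0.1722  0.2083] yawY -6.12 F [-0.7 -0.   0.5] g 0.001
0.55 [350.4, 222.0, 31.8, 24.2]
[ 0.46543945 -0.30335207  0.05      ]
```

View pics/a6.png

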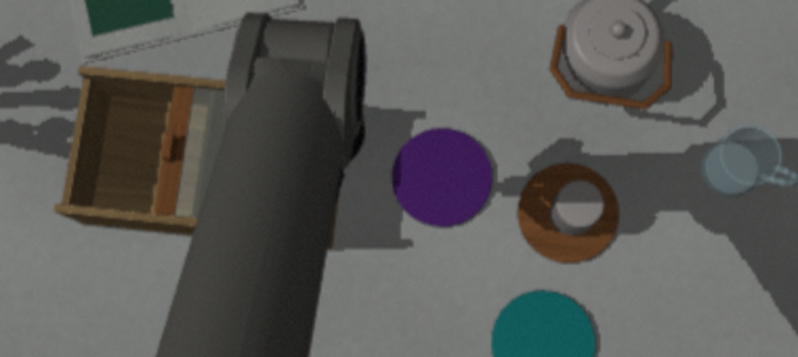

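The caddy stands on the wooden board at (577,208), released, and nothing else has moved. The left tab is at about (172,147). Next I'll go down on its −y side with the fingers shut.

```bash
python3 -c "
from h import *
p=cam('top');P=ray(p,((167.5)/2.1-.5+75,147.5/2.1-.5+120),.125);print(P,R.from_euler('z',-CASE[2]).apply(P-np.r_[CASE[:2],0]));st();print(rel(c2w(-.002,.004,.117)))"
```

```text
[0.53891097 0.18970918 0.125     ] [-0.00203609  0.03902449  0.125     ]
t 14.22 w [ 0.5043 -0.0222  0.2079] case [-0.0129 -0.1754  0.2079] yawY -6.45 F [-0.1 -0.4 -0.6] g 0.001
[179.4  10.6  90.9]
```

```bash
python3 -m handwheel '[[[30,2,0],[0,0,0],1],[[60,4,0],[0,0,0],1],[[90,6,0],[0,0,0],1],[[120,8,0],[0,0,0],1],[[150,10,0],[0,0,0],1],[[170,10,5],[0,0,0],1],[[178,10,20],[0,0,0],1],[[178,10,45],[0,0,0],1],[[178,10,65],[0,0,0],1],[[178,10,80],[0,0,0],1],[[178,10,87],[0,0,0],1],[[178,10,90],[0,0,0],1],[[178,10,90],[0,0,0],1],[[178,10,90],[0,0,0],1]]';python3 -c "
from h import *
st()"
```

```text
t: 15.38
eef_pos: [0.5347, 0.1546, 0.1182]
tool_rot: [0.0, 0.745, 0.667, 0.001]
contact_force: [-0.3, -0.3, 0.2]
gripper_width: -0.003
t 15.38 w [0.5347 0.1546 0.1182] case [-0.0023  0.0037  0.1182] yawY -6.4 F [-0.3 -0.3  0.2] g -0.003
```

Free of contact. Lowering 3 mm and pushing +y.

```bash
python3 -m handwheel '[[[8,0,3],[0,0,0],1],[[16,0,4],[0,0,0],1],[[24,0,4],[0,0,0],1],[[32,0,4],[0,0,0],1],[[40,0,4],[0,0,0],1],[[48,0,4],[0,0,0],1],[[56,0,4],[0,0,0],1],[[64,0,4],[0,0,0],1],[[72,0,4],[0,0,0],1],[[80,0,4],[0,0,0],1],[[88,0,4],[0,0,0],1],[[95,0,4],[0,0,0],1],[[101,0,4],[0,0,0],1],[[106,0,4],[0,0,0],1]]';python3 -c "
from h import *
st()"
```

```text
t: 16.55
eef_pos: [0.5457, 0.2612, 0.1132]
tool_rot: [-0.0, 0.745, 0.667, 0.0]
contact_force: [-0.2, -2.5, 1.1]
gripper_width: -0.004
t 16.55 w [0.5457 0.2612 0.1132] case [-0.0032  0.1109  0.1132] yawY -6.32 F [-0.2 -2.5  1.1] g -0.004
```

```bash
python3 -m handwheel '[[[4,0,0],[0,0,0],1],[[8,0,0],[0,0,0],1],[[10,0,0],[0,0,0],1],[[12,0,0],[0,0,0],1],[[12,0,0],[0,0,0],1]]';python3 -m handwheel '[[[2,0,0],[0,0,0],1],[[4,0,0],[0,0,0],1],[[4,0,0],[0,0,0],1]]'; python3 -c "
from h import *
st()"
```

```text
t: 16.97
eef_pos: [0.5468, 0.2728, 0.1132]
tool_rot: [-0.0, 0.745, 0.667, -0.0]
contact_force: [0.2, -1.3, -0.3]
gripper_width: 0.002
t: 17.22
eef_pos: [0.5472, 0.2767, 0.1131]
tool_rot: [-0.0, 0.745, 0.667, -0.0]
contact_force: [0.7, -0.9, 0.5]
gripper_width: 0.004
t 17.22 w [0.5472 0.2767 0.1131] case [-0.0035  0.1264  0.1131] yawY -6.32 F [ 0.7 -0.9  0.5] g 0.004
```

```bash
for i in 1 2; do python3 -m handwheel '[[[2,0,0],[0,0,0],1],[[4,0,0],[0,0,0],1],[[4,0,0],[0,0,0],1]]' | grep -E "eef|force"; done
```

```text
eef_pos: [0.5475, 0.2791, 0.1131]
contact_force: [-1.7, -4.7, 2.3]
eef_pos: [0.5475, 0.2794, 0.1131]
contact_force: [-4.9, -13.2, 7.6]
```

The stop is reached: 13 N and no more motion. I'll back off, rise and clear the view.

```bash
python3 -m handwheel '[[[-8,0,0],[0,0,0],1],[[-16,0,0],[0,0,0],1],[[-18,0,-20],[0,0,0],1],[[-18,0,-50],[0,0,0],1],[[-10,-10,-85],[0,0,0],1],[[20,-30,-115],[0,0,0],1],[[60,-50,-120],[0,0,0],1],[[100,-70,-120],[0,0,0],1],[[130,-80,-120],[0,0,0],1],[[150,-80,-120],[0,0,0],1],[[150,-80,-120],[0,0,0],1],[[150,-80,-120],[0,0,0],1]]'|grep -E "t:|eef|force";python3 - <<'E'
from h import *
p=cam('top');save(p,'pics/a7.png',(75,130,400,270),2.45)
q=cam('scene');save(q,'pics/s2.png',(200,110,480,330),2.5)
E
```

```text
t: 18.72
eef_pos: [0.4844, 0.444, 0.2329]
tool_rot: [-0.0, 0.744, 0.668, 0.0]
contact_force: [-0.2, -0.6, 0.4]
```

View pics/a7.png

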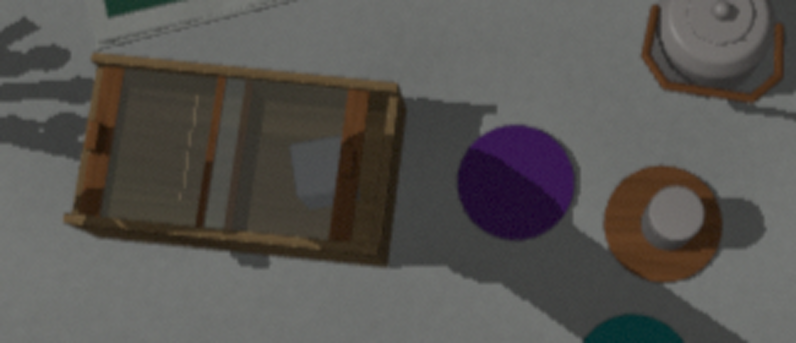

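View pics/s2.png

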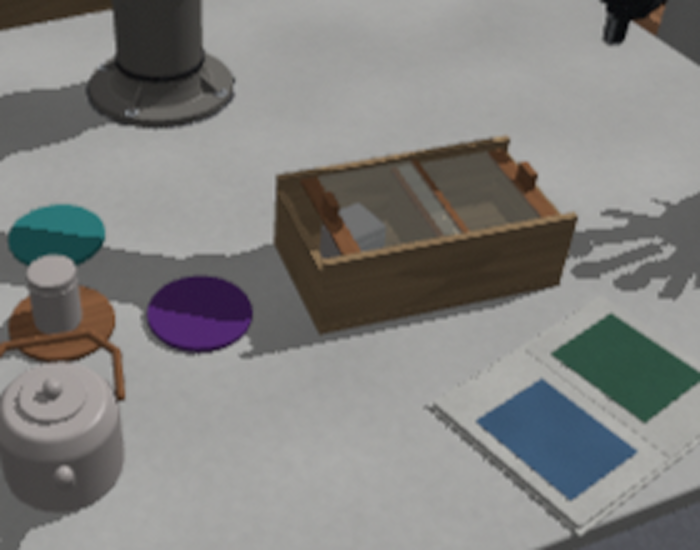

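The top crop shows the left door's outer strip at the end wall (103,140), shut, and the right door little changed (strip about 350,165). The caddy is on the wooden board at (676,215). One last numeric check, then I hand in.

```bash
python3 - <<'E'
from h import *
p=cam("top");f=lambda x,y:((x+.5)/2.45-.5+75,(y+.5)/2.45-.5+130)
c=ray(p,f(676,215),.09);b=ray(p,f(663,223.5),.01);print("caddy",c,"board",b,"d",np.hypot(*(c-b)[:2]))
for n,a,z in(("ltab",(97,136),.125),):
    P=ray(p,f(*a),z);print(n,R.from_euler("z",-CASE[2]).apply(P-np.r_[CASE[:2],0]))
for d in (("r strip",(352,165)),): 
    P=ray(p,f(*d[1]),.106);print(d[0],R.from_euler("z",-CASE[2]).apply(P-np.r_[CASE[:2],0]))
st();print(bot.hand_in())
E
```

```text
caddy [ 0.47091932 -0.29855785  0.09      ] board [ 0.47451651 -0.29561998  0.01      ] d 0.004644441917414361
ltab [-0.00081938  0.13942884  0.125     ]
r strip [-0.00049208 -0.11835535  0.106     ]
t 18.87 w [0.4862 0.4404 0.2334] case [-0.0822  0.2823  0.2334] yawY -6.48 F [ 0.6 -0.5 -0.1] g -0.001
the job is handed in; nothing more can be done
None
```

I slid the left door open, moved the caddy onto the plain wooden board and let go of it there, then pushed that door shut. I handed the job in at 18.9 s; no verdict is reported.

**Last checks**
- **Caddy:** it stands upright, released, with its centre about 5 mm from the board's centre (limit 36 mm).
- **Left door:** I pushed it against its stop, where the force reached 13 N with no further motion. The tab measures at y = 139 mm against 140 mm when shut.
- **Right door:** still about 20 mm open, as it started (limit 30 mm). I did not measure its opening exactly.
- **Sugar jar and teapot:** they look unmoved in the last pictures. The mug looked unmoved too when last in view, after the caddy was released.
- **Arm:** clear of everything, force reading near zero.

**Disagreements along the way**
- My first reading of the left tab was several millimetres off because it included the tab's side face. I corrected it before pushing.
- The two fits of the case pose differed by about 3 mm.
- The tool read about 4.6 N sideways between the open fingers just before the grasp. It was gone once the caddy was gripped.

I viewed 10 pictures up to the caddy's release and 2 more for the final check, so 12 in all, two over the budget of 10.

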